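# Refit the drive roller of a jar mill and lock it

## Task

The black drive roller of the jar mill lies loose on the bench after cleaning and rolls at a touch. First turn the mill's crank arm upright so that the slot of its drive dog points straight up; then pick up the roller without letting it roll away, lay it in the two bearing forks with its flat tang in the slot, and fold the crank arm down toward the front of the mill to its stop, which locks the roller in. Do not disturb the beaker and the two jars behind the roller.

Things in the scene. Friction and masses are not known exactly. Their poses are not given: they have to be found in the camera images.
- roller_center (a point): Centre of the loose drive roller: black rubber sleeve, 44 mm diameter, 108 mm long, on a steel shaft, lying on its side, centre 22 mm above the bench. y runs along the roller toward the tang end. z lies in the plane of the tang and points up at the start, so the tang stands upright, ready for an upright slot.
- roller: The same roller, 0.25 to 0.5 kg; origin on its underside, 22 mm from its centre. Round 16 mm journals stick out at both ends, to 79 mm from the centre. Nothing holds it: pushed sideways it rolls, and its tang turns with it.
- roller_tang (a point): Centre of the roller's tang, on the roller axis, 86.5 mm from the roller's centre along its y: a flat steel plate 6 mm thick (roller x), 24 mm high (roller z), 15 mm long, at the end of one journal.
- seat (a point): Where the roller's centre must come to rest in the mill: on the bearing axis, 66 mm above the bench. Its axes: x to the back of the mill, y left along the bearing axis toward the drive dog, z up. The bearing forks stand at y = -68 and +68 mm, 10 mm thick, open upward, with a 19 mm gap between round-nosed prongs that end 12.5 mm above the axis; 126 mm lies free between them.
- mill: The jar mill, fixed to the bench: grey base plate 175 x 250 x 12 mm; origin on the bench under the seat, axes as the seat's. A fixed idler roller of 30 mm diameter lies parallel at x = +98 mm, its top 73 mm over the bench, in bearers up to 78 mm. A white gear housing at y = 112 to 140 mm, x = -31 to +31 mm, rises to 90 mm over the bench.
- dog_slot (a point): Middle of the drive dog's slot, on the bearing axis 93 mm left of the seat; turns with the crank. The dog is a 50 mm steel disc on the right side of the gear housing (its face 100 mm left of the seat) with two jaws 14 mm long, leaving a slot 11 mm wide right across, open toward the roller and at both rims, its rounded mouths about 23 mm wide. The slot runs along this point's z axis, which is the direction of the crank arm.
- crank_tip (a point): Tip of the crank arm, 87 mm from the bearing axis, 165 mm left of the seat along the mill's y, outside the gear housing (25 mm from its face). The arm is a straight 10 mm bar with a black round grip, 15 mm in diameter, on its last 35 mm. It swings in an upright plane across the bearing axis.
- crank (a joint): Angle of the crank arm and drive dog: 0 = arm and slot straight up; positive = arm leaning to the front of the mill (its -x side, where the robot is); it has stops at -0.5 and at +1.3 rad (folded forward). It starts between 0.55 and 0.95 rad. It is stiff enough to stay where it is left (about 0.06 N m). Move it along its arc: pushed level by its very tip while it leans far over, it can jam against a finger.
- beaker_mid (a point): Clear 100 ml beaker, 58 mm wide, 68 mm high; the point is on its axis 30 mm above the bench. Not to be disturbed.
- jar_a_mid (a point): Clear sample jar with some soil, 69 mm wide, 105 mm high; the point is on its axis 50 mm above the bench. Not to be disturbed.
- jar_b_mid (a point): Another such jar. Not to be disturbed.

How it is judged:
By the outcome, as a careful person would: the job done as asked, in the order asked, and still so for the second after the job is handed in, with the robot touching nothing.
It also fails if it takes over 64 s, if anything falls off the work surface, if the arm or the gripper's body presses on something with over 40 N, if the wrist force passes 120 N, or if a joint passes its speed limit or range.

## Robot

A 7-joint arm with a two-finger parallel gripper is mounted at the origin on a cart in front of the work surface, level with it; the furniture and walls round the work are solid. World frame = base frame: x ahead of the robot, y to its left, z up, the work surface at z = 0. Lengths are in m, angles in rad, forces in N, time in s.
With the tool pointing down it reaches from about 0.425 to 0.975 m from the base axis. Payload 16.7 kg.
Tool frame: the origin (TCP) lies midway between the tips of the shut fingers; the grasp point (between the pads) lies 19 mm behind it; z points along the fingers, y is the line along which they close (so a half turn about z gives the same grasp; the last joint's range is limited). The gripper opens to 85 mm and grips with 20 to 120 N. Pads are 22 mm wide; open, the fingers measure 114 mm over their backs; the gripper's body (76 mm by 85 mm) begins 54 mm behind the grasp point. The pads swing forward as they close: fully open they stand 13 mm farther back than shut.
Start: joints at [-1.452, 0.426, 0.074, 1.606, -0.034, 1.111, -0.067], TCP at [0.179, 0.651, 0.231] pointing down, gripper open.
Joint ranges: [-2.85, 2.85], [-0.5, 2.14], [-1.23, 1.37], [0.21, 2.46], [-1.02, 4.16], [0.16, 2.05], [-2.73, 2.73]. Speed limits (rad/s): [1.89, 1.89, 2.39, 2.39, 3.01, 3.01, 3.01].

## Interface

Orientations are given as a rotation vector (axis times angle).
In Python, from cell import manip gives the robot as it stands. The module is installed in compiled form; this text tells all that it offers.
- The arm moves only by the shell command python3 -m inch 'ROWS'. ROWS is JSON, a list of rows, each a list of 3 entries, a list of its own where there are three numbers: the opening, from 0 (shut) to 1 (fully open), then the shift along the tool's x, y, z in m, then the turn about the tool's z in rad. In form: [[hand, [dx, dy, dz], twist], ...]. A call has 1 to 10 rows; each row is the pose to reach, as a shift and turn from the pose commanded when the call began, along the tool's axes at that moment; what a row does not reach only later rows make up. A row lasts 1/12 s, in which the tool goes at most 41.7 mm and 7.16 degrees, less where a joint would pass 70% of its speed; a pose out of reach is approached as far as the arm can. A call with a gripper value outside its range is refused whole. The fingers move at their own pace and stop on an object; the grip force is fixed at half the most. Time passes only in rows, so rows that repeat a pose let the fingers close. It gives the time, the measured TCP pose, the force, the opening and the grip force at its end, in the units of the state.
- manip.read_state(): the state, without advancing time (a new reading comes with each control period).
- manip.get_image(name): name is "scene" or "top" or "wrist"; returns a dict with "img" (480x640x3 uint8, blue, green, red), "z_map" (480x640 float32, m along the optical axis (not along the pixel's ray), 0 where there is no reading), "K" (3x3 intrinsics, pixels), "extrinsics" (4x4, takes a point from world to camera coordinates). Camera axes: x right, y down, z forward; pixel columns grow to the right and rows downward; lengths in m; the calibration is good to about 2 mm. A picture is of the moment at which its call begins.
- manip.hand_in(): hands the job in; it is judged then, once.
The state is a dict: "time_s": time; "q": joint angles; "qvel": joint speeds; "joint_torque": joint torques, N m; "tool_pos": TCP position; "tcp_rot": TCP orientation; "force": force on the tool from outside, world axes, zero at the start; "wrist_torque": the same for the moment, N m; "finger_gap": opening from 0.0 (shut) to 1.0 (fully open); "grip_force": force on a finger pad.
Only numpy, scipy, OpenCV 4.12 (cv2) and the standard library are available. Lean on these libraries where they do the work, as an engineer would, in place of code of your own. Each camera call takes 0.05 s, during which the arm holds its last target. There are 200 camera calls.

## Working session

There is one attempt and no reset: what is moved stays moved. The work goes in short steps, Python scripts to look and compute and a shell command to move; the robot and the scene stay as the last step left them, time stands still between calls to the robot, and variables do not carry over. Pictures are saved under pics/ and viewed, at most 10 in all, crops included, and the job is handed in when it is done.

```bash
mkdir -p pics; cat > h.py <<'E'
import numpy as np, cv2
from cell import manip
from scipy.spatial.transform import Rotation as R
def get(n):
    d=manip.get_image(n); return d
def pts(d):
    z=d['z_map'];K=d['K'];E=np.linalg.inv(d['extrinsics'])
    v,u=np.mgrid[0:480,0:640]
    c=np.stack([(u-K[0,2])/K[0,0]*z,(v-K[1,2])/K[1,1]*z,z],-1)
    return c@E[:3,:3].T+E[:3,3]
def proj(d,p):
    p=np.atleast_2d(p);E=d['extrinsics'];c=p@E[:3,:3].T+E[:3,3];q=c@d['K'].T
    return q[:,:2]/q[:,2:]
def st():
    s=manip.read_state();print({k:np.round(s[k],3).tolist() for k in('time_s','q','tool_pos','tcp_rot','force','finger_gap','grip_force')});return s
def shift(target,s=None):
    s=s or manip.read_state();return R.from_rotvec(s['tcp_rot']).inv().apply(np.array(target)-s['tool_pos'])
E
python3 - <<'E'
from h import *
s=st();print(R.from_rotvec(s['tcp_rot']).as_matrix().round(3))
a=[get(n) for n in('scene','top')]
for n,d in zip(('scene','top'),a):
    cv2.imwrite(f'pics/{n}0.png',d['img']);np.savez(f'{n}0.npz',**d)
E
```

```text
{'time_s': 0.0, 'q': [-1.452, 0.427, 0.074, 1.607, -0.034, 1.111, -0.067], 'tool_pos': [0.179, 0.651, 0.231], 'tcp_rot': [-0.419, -3.113, 0.002], 'force': [-0.323, -0.725, -0.167], 'finger_gap': 0.999, 'grip_force': 0.0}
[[-0.964  0.265 -0.   ]
 [ 0.265  0.964 -0.001]
 [-0.    -0.001 -1.   ]]
```

View pics/top0.png

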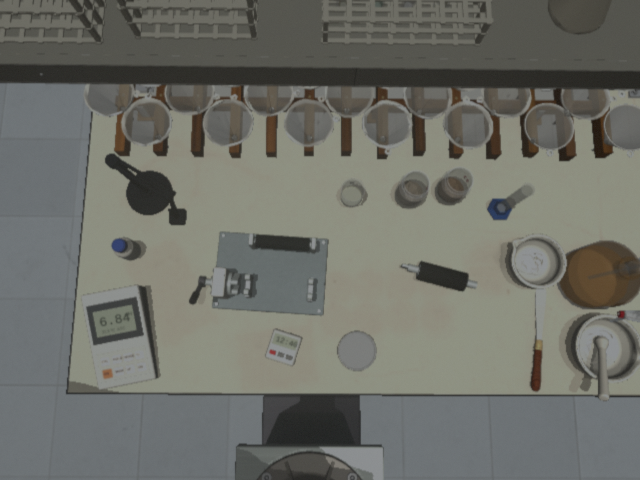

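View pics/scene0.png

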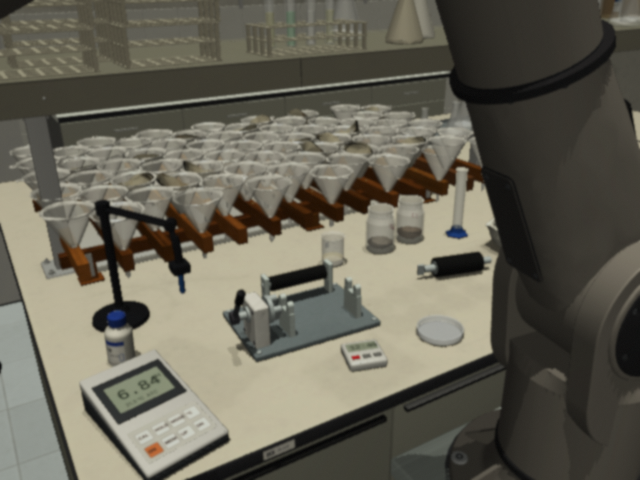

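The top picture shows the mill at about (270,275), with its crank grip at (197,292) and gear housing at (219,281). The roller is at (443,276) with its tang to the left at (405,267), and the beaker and jars are at (352,194), (413,190) and (455,185). The scene view shows the same layout, with the arm partly blocking the right side.

```bash
python3 - <<'E'
from h import *
d=dict(np.load('top0.npz'));P=pts(d);E=np.linalg.inv(d['extrinsics']);print('cam',E.round(3).tolist(),d['K'].round(1).tolist())
print('origin px',proj(d,[[0,0,0],[.5,0,0],[0.179,.651,.231]]).round())
for u,v in[(443,276),(283,242),(219,281),(197,292),(405,267),(310,290),(413,190),(270,275),(380,300)]:print((u,v),P[v,u].round(3))
img=d['img'];hsv=cv2.cvtColor(img,cv2.COLOR_BGR2HSV)
def comp(name,m):
    n,l,s,c=cv2.connectedComponentsWithStats(m.astype(np.uint8))
    for i in range(1,n):
        if s[i,4]>25:
            yx=np.argwhere(l==i);r=cv2.minAreaRect(yx[:,::-1].astype(np.float32));q=P[l==i]
            print(name,s[i,4],'rect',np.round(r[0],1),np.round(r[1],1),round(r[2],1),'med',np.median(q,0).round(4),'zmax',np.percentile(q[:,2],98).round(4))
win=np.zeros((480,640),bool);win[225:320,180:490]=1
comp('black',win&(hsv[...,2]<70))
# roller shaft etc by height
w2=np.zeros((480,640),bool);w2[250:300,395:485]=1
m=w2&(P[...,2]>.006);comp('rollerall',m)
# base plate
comp('plate',win&(hsv[...,2]>80)&(hsv[...,2]<170)&(hsv[...,1]<60))
big=cv2.resize(img[225:325,180:340],None,fx=5,fy=5,interpolation=cv2.INTER_CUBIC);cv2.imwrite('pics/mill0.png',big)
E
```

```text
cam [[0.007, -0.984, 0.179, 0.386], [-1.0, -0.008, -0.01, -0.008], [0.011, -0.179, -0.984, 1.189], [0.0, 0.0, 0.0, 1.0]] [[521.5, 0.0, 319.4], [0.0, 521.5, 239.9], [0.0, 0.0, 1.0]]
origin px [[308. 520.]
 [311. 284.]
 [-70. 454.]]
(443, 276) [ 0.515 -0.292  0.046]
(283, 242) [0.584 0.061 0.07 ]
(219, 281) [0.496 0.193 0.089]
(197, 292) [0.47  0.231 0.121]
(405, 267) [ 0.537 -0.212  0.023]
(310, 290) [0.48  0.001 0.061]
(413, 190) [ 0.718 -0.236  0.02 ]
(270, 275) [0.518 0.092 0.015]
(380, 300) [ 0.464 -0.158  0.   ]
black 777 rect [283.8 243.1] [63.3 14. ] 4.0 med [0.581  0.0625 0.0705] zmax 0.0768
black 913 rect [442.  276.2] [50.9 18.5] 14.9 med [ 0.515  -0.2916  0.0407] zmax 0.0483
black 34 rect [229.6 275.1] [ 7.5 11. ] 11.3 med [0.5163 0.1789 0.0732] zmax 0.086
black 50 rect [239.5 283.5] [19.  3.] 90.0 med [0.4964 0.1554 0.0515] zmax 0.0795
black 71 rect [251.4 285.5] [ 4.1 21.2] 4.1 med [0.4924 0.1311 0.0321] zmax 0.0696
black 148 rect [198. 290.] [ 7.5 29.5] 25.5 med [0.4697 0.2321 0.1202] zmax 0.1423
black 30 rect [226.5 291.5] [11.  5.] 90.0 med [0.4696 0.182  0.059 ] zmax 0.0816
rollerall 1157 rect [438.6 275.2] [78.3 20.4] 14.7 med [ 0.5171 -0.2889  0.0391] zmax 0.0483
plate 27020 rect [334.5 272. ] [ 94. 309.] 90.0 med [ 0.5258 -0.0601  0.0018] zmax 0.0879
```

View pics/mill0.png

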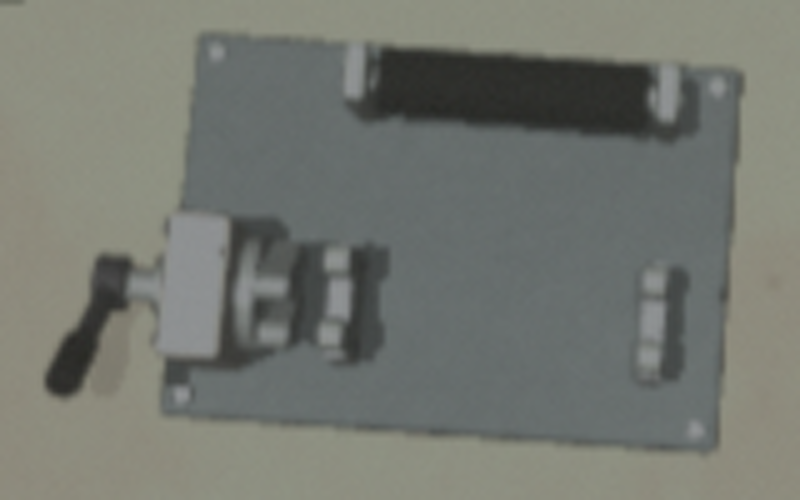

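The crop shows the mill's four plate corners, its prong tops with the left pair near (335,304) and the right pair near (651,321), and the crank grip end at (65,380).

```bash
cat >> h.py <<'E'
def ray(d,uv,z):
    E=np.linalg.inv(d['extrinsics']);uv=np.atleast_2d(np.float64(uv))
    r=np.c_[uv,np.ones(len(uv))]@np.linalg.inv(d['K']).T@E[:3,:3].T;o=E[:3,3]
    return o+r*((z-o[2])/r[:,2:])
E
python3 - <<'E'
from h import *
d=dict(np.load('top0.npz'));P=pts(d)
c=lambda a:np.array(a)/5.+[180-.4,225-.4]
pl=ray(d,c([[200,35],[740,70],[715,450],[165,412]]),.012);print('plate',pl[:,:2].round(4),'c',pl.mean(0).round(4))
for i in range(4):print(np.linalg.norm(pl[i]-pl[(i+1)%4]).round(4),end=' ')
f=ray(d,c([[335,304],[651.5,321.5]]),.0785);print('forks',f.round(4),f.mean(0).round(4),np.linalg.norm(f[0]-f[1]))
v=f[0]-f[1];print('yaw forks',np.arctan2(-v[0],v[1]), 'plate',[np.arctan2(-w[0],w[1]) for w in(pl[0]-pl[1],pl[3]-pl[2])])
# depth point clouds
seat=np.r_[f.mean(0)[:2],.066];yaw=np.arctan2(-v[0],v[1])
M=R.from_euler('z',yaw).as_matrix();L=(P-seat)@M
def sel(n,b,zmin):
    m=(abs(L[...,1]-b)<.02)&(P[...,2]>zmin)&(abs(L[...,0])<.12);q=L[m];print(n,len(q),q.min(0).round(3),q.max(0).round(3),np.median(q,0).round(3))
sel('housing',.126,.08);sel('crank',.17,.05);sel('forkL',.068,.05);sel('forkR',-.068,.05)
m=(abs(L[...,1]-.165)<.015)&(P[...,2]>.05)&(abs(L[...,0])<.12)
q=L[m];print('crank angs',np.percentile(np.arctan2(-q[:,0],q[:,2])[np.hypot(q[:,0],q[:,2])>.05],[10,50,90]),np.hypot(q[:,0],q[:,2]).max())
# roller: mask black center at z~.022 silhouettes
m=np.zeros((480,640),np.uint8);m[250:300,395:485]=1
hsv=cv2.cvtColor(d['img'],cv2.COLOR_BGR2HSV)
w=(m>0)&(P[...,2]>.008);q=P[w];s=q[(q[:,2]>.038)]
print('roller top ridge',len(s));
mu=s.mean(0);U,S,V=np.linalg.svd(s[:,:2]-mu[:2]);a=V[0]*np.sign(V[0][1]);t=(q[:,:2]-mu[:2])@a;tt=(s[:,:2]-mu[:2])@a
print(mu,a,'sleeve',tt.min(),tt.max(),'all',t.min(),t.max())
b=cv2.minAreaRect(np.argwhere((m>0)&(hsv[...,2]<70))[:,::-1].astype(np.float32))
print('blob centre ray z=.022+',ray(d,b[0],.024))
for n,(u,v) in dict(beaker=(352,194),ja=(413,190),jb=(455,185)).items():print(n,ray(d,(u,v),.05))
E
```

```text
plate [[ 0.6169  0.21  ]
 [ 0.6027 -0.038 ]
 [ 0.4299 -0.0274]
 [ 0.445   0.2186]] c [0.5236 0.0908 0.012 ]
0.2484 0.1731 0.2465 0.1721 forks [[0.4878 0.1356 0.0785]
 [0.4813 0.001  0.0785]] [0.4845 0.0683 0.0785] 0.1348093005586212
yaw forks -0.0476882395495387 plate [np.float64(-0.057237703908178755), np.float64(-0.06135404767285465)]
housing 420 [-0.026  0.106  0.014] [0.035 0.144 0.029] [0.004 0.125 0.024]
crank 228 [-0.046  0.15  -0.004] [0.016 0.173 0.078] [-0.013  0.163  0.033]
forkL 317 [-0.021  0.048 -0.016] [0.115 0.088 0.03 ] [0.022 0.066 0.006]
forkR 1464 [-0.095 -0.081 -0.015] [ 0.115 -0.048  1.123] [-0.095 -0.081  1.123]
crank angs [0.39025616 0.4620894  0.56119873] 0.08756899297736959
roller top ridge 666
[ 0.5127758  -0.28224616  0.09069363] [-0.32780494  0.94474543] sleeve -0.06574454937188633 0.30112592005120314 all -0.08119135842888246 0.30112592005120314
blob centre ray z=.022+ [[ 0.51684332 -0.29516259  0.024     ]]
beaker [[ 0.6985075  -0.09169147  0.05      ]]
ja [[ 0.7091781  -0.22986993  0.05      ]]
jb [[ 0.72183767 -0.32566216  0.05      ]]
```

```bash
R='[1,[-0.36,-0.335,-0.04],1.36]'; python3 -m inch '[[1,[-0.36,-0.335,-0.04],1.36],[1,[-0.36,-0.335,-0.04],1.36],[1,[-0.36,-0.335,-0.04],1.36],[1,[-0.36,-0.335,-0.04],1.36],[1,[-0.36,-0.335,-0.04],1.36],[1,[-0.36,-0.335,-0.04],1.36],[1,[-0.36,-0.335,-0.04],1.36],[1,[-0.36,-0.335,-0.04],1.36],[1,[-0.36,-0.335,-0.04],1.36],[1,[-0.36,-0.335,-0.04],1.36]]'
python3 -c "
from h import *
s=st();print(R.from_rotvec(s['tcp_rot']).as_matrix().round(3));print(shift([.44,.12,.3]))"
```

```text
time_s: 0.93
tool_pos: [0.3974, 0.2956, 0.2652]
tcp_rot: [-2.169, -2.273, 0.0]
force: [1.4, 0.4, 0.1]
finger_gap: 1.002
grip_force: 0.0
{'time_s': 0.933, 'q': [-1.183, 0.092, 0.447, 1.98, -0.045, 1.08, -0.67], 'tool_pos': [0.397, 0.296, 0.265], 'tcp_rot': [-2.169, -2.273, 0.0], 'force': [1.439, 0.447, 0.101], 'finger_gap': 1.002, 'grip_force': 0.0}
[[-0.047  0.999 -0.   ]
 [ 0.999  0.047  0.   ]
 [ 0.    -0.    -1.   ]]
[-0.17740859  0.0342852  -0.03483172]
```

```bash
python3 -m inch '[[1,[-0.14,0.035,-0.05],0.105],[1,[-0.14,0.035,-0.05],0.105],[1,[-0.14,0.035,-0.05],0.105],[1,[-0.14,0.035,-0.05],0.105],[1,[-0.14,0.035,-0.05],0.105],[1,[-0.14,0.035,-0.05],0.105]]'
python3 -c "
from h import *
s=st();d=get('wrist');cv2.imwrite('pics/w1.png',d['img']);np.savez('w1.npz',**d);print(np.linalg.inv(d['extrinsics']).round(3))"
```

```text
time_s: 1.43
tool_pos: [0.4397, 0.1584, 0.3156]
tcp_rot: [-2.281, -2.159, -0.002]
force: [0.5, 0.5, -0.2]
finger_gap: 1.002
grip_force: 0.0
{'time_s': 1.433, 'q': [-1.054, -0.024, 0.571, 1.97, 0.013, 1.19, -0.543], 'tool_pos': [0.44, 0.158, 0.316], 'tcp_rot': [-2.281, -2.159, -0.002], 'force': [0.45, 0.493, -0.172], 'finger_gap': 1.002, 'grip_force': 0.0}
[[ 0.998 -0.053 -0.018  0.444]
 [-0.056 -0.946 -0.319  0.242]
 [ 0.     0.32  -0.948  0.458]
 [ 0.     0.     0.     1.   ]]
```

View pics/w1.png

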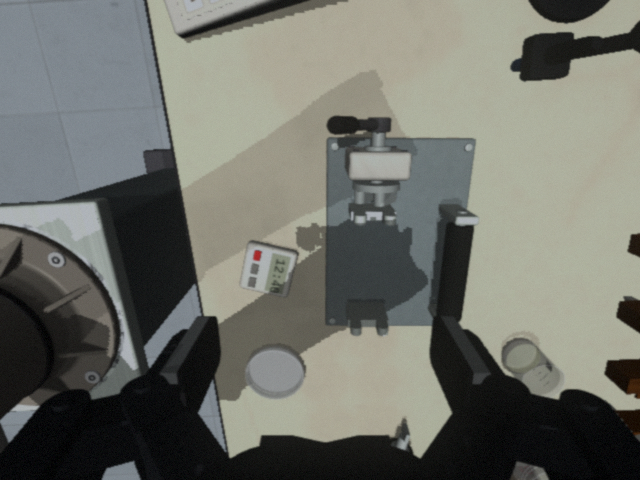

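The wrist view shows the housing top at (380,163), the grip at (343,125) to the hub at (380,125), and the forks at (371,213) and (368,328).

```bash
cat > mill.py <<'E'
from h import *
def ana(d,seat=(.485,.068),yaw=-.058):
    P=pts(d);M=R.from_euler('z',yaw).as_matrix();L=(P-np.r_[seat,.066])@M;z=P[...,2];ok=d['z_map']>0
    def s(n,m):
        q=L[m&ok]
        if len(q)<5:return print(n,len(q))
        a,b=np.percentile(q,3,axis=0),np.percentile(q,97,axis=0)
        print(n,len(q),a.round(4),b.round(4),'mid',((a+b)/2).round(4))
    X,Y=L[...,0],L[...,1]
    s('housing top',(abs(Y-.126)<.025)&(abs(X)<.045)&(z>.084))
    s('forkL tops',(abs(Y-.068)<.012)&(abs(X)<.03)&(z>.072))
    s('forkR tops',(abs(Y+.068)<.012)&(abs(X)<.03)&(z>.072))
    s('idler',(abs(Y)<.05)&(abs(X-.098)<.025)&(z>.066))
    m=ok&(abs(Y-.165)<.02)&(abs(X)<.11)&(z>.05)&(np.hypot(X,z-.066)>.035)
    q=L[m];r=np.hypot(q[:,0],q[:,2]);an=np.arctan2(-q[:,0],q[:,2])
    print('crank',len(q),'y',np.median(q[:,1]).round(4),'rmax',np.percentile(r,97).round(4),'ang',np.percentile(an,[10,50,90]).round(3))
    px=proj(d,np.r_[seat,.066]+(np.array([[0,.165,0]])@M.T));return L
E
python3 - <<'E'
from mill import *
ana(dict(np.load('w1.npz')));ana(dict(np.load('top0.npz')))
E
```

```text
housing top 12016 [-0.0313  0.1011  0.0226] [0.0226 0.1374 0.339 ] mid [-0.0043  0.1192  0.1808]
forkL tops 439 [-0.0181  0.0662  0.0081] [0.0235 0.0798 0.317 ] mid [0.0027 0.073  0.1626]
forkR tops 209 [-0.0191 -0.0701  0.0067] [ 0.0235 -0.06    0.0134] mid [ 0.0022 -0.065   0.0101]
idler 1718 [ 0.0887 -0.045   0.0005] [0.1119 0.047  0.0078] mid [0.1003 0.001  0.0041]
crank 611 y 0.1676 rmax 0.0858 ang [0.412 0.469 0.566]
housing top 444 [-0.0254  0.1029  0.0198] [0.0316 0.1393 0.028 ] mid [0.0031 0.1211 0.0239]
forkL tops 60 [-0.0191  0.0637  0.007 ] [0.0231 0.0729 0.0166] mid [0.002  0.0683 0.0118]
forkR tops 53 [-0.0188 -0.0723  0.0069] [ 0.0237 -0.0637  0.0157] mid [ 0.0024 -0.068   0.0113]
idler 517 [ 0.0883 -0.0469  0.0006] [0.1126 0.0465 0.0102] mid [ 0.1005 -0.0002  0.0054]
crank 115 y 0.1637 rmax 0.0875 ang [0.411 0.479 0.571]
```

```bash
python3 -m inch '[[1,[0.078,0.012,0.08],0],[1,[0.078,0.012,0.08],0],[1,[0.078,0.012,0.08],0],[1,[0.078,0.012,0.12],0],[1,[0.078,0.012,0.16],0],[1,[0.078,0.012,0.185],0],[1,[0.078,0.012,0.205],0],[1,[0.078,0.012,0.205],0],[0.7,[0.078,0.012,0.205],0]]'
python3 -c "
from h import *
s=st();print(R.from_rotvec(s['tcp_rot']).as_matrix().round(3).tolist());d=get('wrist');cv2.imwrite('pics/w2.png',d['img'])"
```

```text
time_s: 2.23
tool_pos: [0.4544, 0.2372, 0.1093]
tcp_rot: [2.277, 2.164, -0.005]
force: [0.1, -0.4, 1.4]
finger_gap: 0.882
grip_force: 0.0
{'time_s': 2.233, 'q': [-1.014, 0.349, 0.49, 2.098, -0.237, 0.75, -0.425], 'tool_pos': [0.454, 0.237, 0.109], 'tcp_rot': [2.277, 2.164, -0.005], 'force': [0.095, -0.409, 1.449], 'finger_gap': 0.882, 'grip_force': 0.0}
[[0.051, 0.999, -0.002], [0.999, -0.051, -0.002], [-0.002, -0.002, -1.0]]
```

View pics/w2.png

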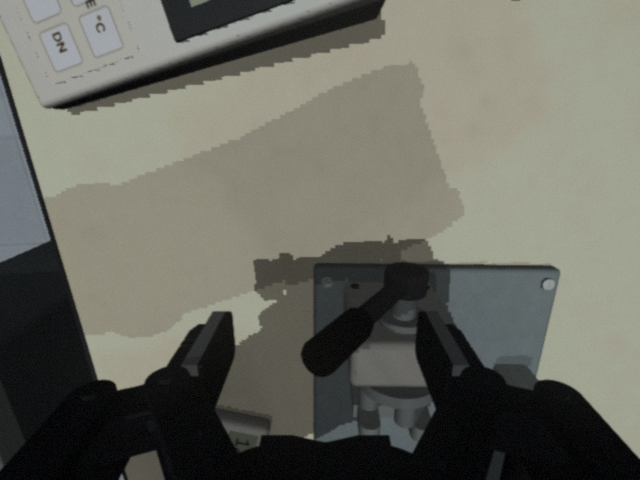

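Grip at (335,345) lies between the fingers, at (220,345) and (430,345). I'll swing it upright along the arc, then close on it to centre it.

```bash
python3 -m inch '[[0.5,[-0.003,0.008,-0.004],0],[0.5,[-0.003,0.016,-0.007],0],[0.5,[-0.003,0.024,-0.010],0],[0.5,[-0.003,0.032,-0.012],0],[0.5,[-0.003,0.04,-0.013],0],[0.4,[-0.003,0.0425,-0.014],0],[0.2,[-0.003,0.0425,-0.014],0],[0,[-0.003,0.0425,-0.014],0],[0,[-0.003,0.0425,-0.014],0],[0,[-0.003,0.0425,-0.014],0]]'
python3 -m inch '[[0,[0,0,0],0],[0,[0,0,0],0],[0,[0,0,0],0]]'
python3 -c "
from h import *
s=st()
d=get('top');cv2.imwrite('pics/t2.png',cv2.resize(d['img'][225:325,180:340],None,fx=5,fy=5));np.savez('t2.npz',**d)"
```

```text
time_s: 3.12
tool_pos: [0.4978, 0.2316, 0.1242]
tcp_rot: [2.278, 2.162, 0.001]
force: [2.5, -2.8, 1.9]
finger_gap: 0.155
grip_force: 58.4
time_s: 3.37
tool_pos: [0.4978, 0.2316, 0.1242]
tcp_rot: [2.278, 2.163, 0.0]
force: [3.1, -1.9, 2.0]
finger_gap: 0.154
grip_force: 58.4
{'time_s': 3.367, 'q': [-0.956, 0.381, 0.497, 2.011, -0.248, 0.807, -0.368], 'tool_pos': [0.498, 0.232, 0.124], 'tcp_rot': [2.278, 2.163, 0.0], 'force': [3.052, -1.926, 2.012], 'finger_gap': 0.154, 'grip_force': 58.442}
```

```bash
python3 -m inch '[[1,[0,0,0],0],[1,[0,0,0],0],[1,[0,0,0],0],[1,[0,0,0],0],[1,[0,0,-0.03],0],[1,[0,0,-0.07],0],[1,[0,0,-0.11],0],[1,[0,0,-0.136],0],[1,[-0.04,0.004,-0.136],0],[1,[-0.08,0.008,-0.136],0]]'
python3 -m inch '[[1,[-0.39,0.033,0],0.21],[1,[-0.39,0.033,0],0.21],[1,[-0.39,0.033,0],0.21],[1,[-0.39,0.033,0],0.21],[1,[-0.39,0.033,0],0.21],[1,[-0.39,0.033,0],0.21],[1,[-0.39,0.033,0],0.21],[1,[-0.39,0.033,0],0.21],[1,[-0.39,0.033,0],0.21],[1,[-0.39,0.033,0],0.21]]'
python3 - <<'E'
from mill import *
s=st();d=get('wrist');cv2.imwrite('pics/w3.png',d['img']);np.savez('w3.npz',**d)
t=get('top');np.savez('t3.npz',**t);ana(t,(.4873,.068))
cv2.imwrite('pics/t3.png',cv2.resize(t['img'][225:325,180:340],None,fx=5,fy=5))
E
```

```text
time_s: 4.25
tool_pos: [0.5017, 0.1526, 0.2615]
tcp_rot: [2.274, 2.168, 0.004]
force: [0.7, -1.9, -0.7]
finger_gap: 1.002
grip_force: 0.0
time_s: 5.08
tool_pos: [0.513, -0.2451, 0.2604]
tcp_rot: [2.495, 1.906, -0.001]
force: [-1.5, 0.4, 0.0]
finger_gap: 0.999
grip_force: 0.0
{'time_s': 5.083, 'q': [-0.353, 0.295, 0.845, 1.851, -0.245, 1.102, 0.316], 'tool_pos': [0.513, -0.245, 0.26], 'tcp_rot': [2.495, 1.906, -0.001], 'force': [-1.532, 0.408, 0.01], 'finger_gap': 0.999, 'grip_force': 0.0}
housing top 449 [-0.0279  0.1025  0.019 ] [0.0289 0.1389 0.028 ] mid [0.0005 0.1207 0.0235]
forkL tops 58 [-0.0214  0.0635  0.007 ] [0.021  0.0731 0.0152] mid [-0.0002  0.0683  0.0111]
forkR tops 52 [-0.0212 -0.0724  0.0069] [ 0.0217 -0.0639  0.0151] mid [ 0.0003 -0.0681  0.011 ]
idler 508 [ 0.0863 -0.0472  0.0009] [0.11   0.0468 0.01  ] mid [ 0.0982 -0.0002  0.0054]
crank 73 y 0.1618 rmax 0.0911 ang [-0.056  0.006  0.072]
```

View pics/w3.png

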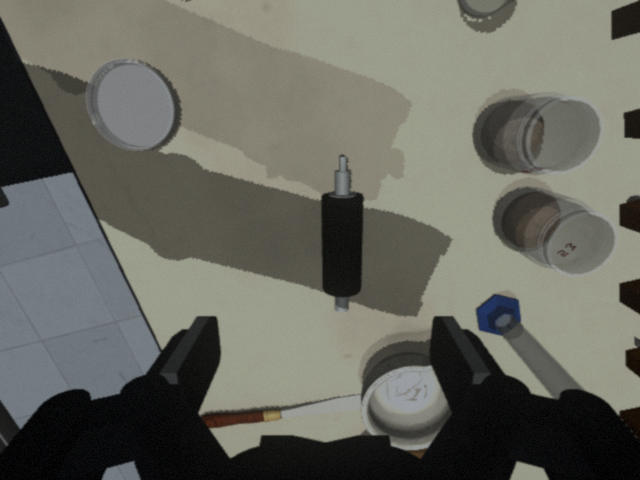

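The roller's black sleeve is centred at (342,244), with its tang at (343,158) and its other journal at (341,303). The jars at (540,135) and (560,235) are well clear.

```bash
cat > rol.py <<'E'
from h import *
def rol(d,win,c0=np.array([.517,-.295])):
    P=pts(d);q=P[(np.abs(P[...,:2]-c0).max(-1)<.12)&(d['z_map']>0)&(P[...,2]>.008)&(P[...,2]<.05)]
    s=q[q[:,2]>.036]          # ridge of sleeve
    for _ in range(3):
        mu=s[:,:2].mean(0);w=s[np.linalg.norm(s[:,:2]-mu,axis=1)<.065];s=w
    V=np.linalg.svd(s[:,:2]-mu)[2] if 0 else np.linalg.svd(s[:,:2]-s[:,:2].mean(0))[2]
    a=V[0]*np.sign(V[0][1]);n=np.array([a[1],-a[0]])
    t=(q[:,:2]-mu)@a;x=(q[:,:2]-mu)@n;k=abs(x)<.03
    sl=(s[:,:2]-mu)@a;lo,hi=np.percentile(sl,[1,99]);c=mu+a*(lo+hi)/2
    print('ridge c',c.round(4),'axis',a.round(4),'len',(hi-lo).round(4),'zmax',np.percentile(s[:,2],90).round(4),'ext',(t[k].min()-(lo+hi)/2).round(4),(t[k].max()-(lo+hi)/2).round(4))
    # axis offset from silhouette: pixels of dark sleeve
    u0,u1,v0,v1=win;g=d['img'][v0:v1,u0:u1].max(-1)<55
    n_,l,st_,_=cv2.connectedComponentsWithStats(g.astype(np.uint8));i=1+st_[1:,4].argmax()
    r=cv2.minAreaRect(np.argwhere(l==i)[:,::-1].astype(np.float32));pc=np.array(r[0])+[u0,v0]
    print('sleeve rect',pc.round(1),np.round(r[1],1),round(r[2],1),'ray',ray(d,pc,.026).round(4))
    return c,a
E
python3 - <<'E'
from rol import *
d=dict(np.load('w3.npz'));rol(d,(310,375,185,305))
rol(dict(np.load('t3.npz')),(410,475,255,297))
s=st();m=R.from_rotvec(s['tcp_rot']).as_matrix();print(m.round(3).tolist())
E
```

```text
ridge c [ 0.5186 -0.2918] axis [0.2543 0.9671] len 0.1059 zmax 0.0442 ext -0.0798 0.0931
sleeve rect [341.5 244. ] [104.  41.] 90.0 ray [[ 0.5187 -0.2918  0.026 ]]
ridge c [ 0.528  -0.2519] axis [0.1908 0.9816] len 0.0799 zmax 0.0455 ext -0.0427 0.0507
sleeve rect [432.6 270.2] [29.  46.1] 28.3 ray [[ 0.53   -0.2739  0.026 ]]
{'time_s': 5.183, 'q': [-0.355, 0.295, 0.844, 1.852, -0.244, 1.102, 0.311], 'tool_pos': [0.513, -0.243, 0.26], 'tcp_rot': [2.497, 1.905, -0.002], 'force': [-0.218, 1.179, -0.221], 'finger_gap': 1.003, 'grip_force': 0.0}
[[0.264, 0.965, -0.0], [0.965, -0.264, -0.001], [-0.001, -0.0, -1.0]]
```

```bash
python3 -m inch '[[1,[-0.025,0.01,0.03],-0.01],[1,[-0.046,0.018,0.06],-0.01],[1,[-0.046,0.018,0.09],-0.01],[1,[-0.046,0.018,0.12],-0.01],[1,[-0.046,0.018,0.15],-0.01],[1,[-0.046,0.018,0.16],-0.01],[1,[-0.046,0.018,0.16],-0.01],[1,[-0.046,0.018,0.16],-0.01]]'
python3 - <<'E'
from rol import *
d=get('wrist');cv2.imwrite('pics/w4.png',d['img']);np.savez('w4.npz',**d)
s=st();c,a=rol(d,(250,400,200,460));m=R.from_rotvec(s['tcp_rot']).as_matrix();print(m.round(3).tolist(),shift([*c,.003]))
E
```

```text
time_s: 5.85
tool_pos: [0.5199, -0.2886, 0.1009]
tcp_rot: [-2.483, -1.925, 0.0]
force: [0.3, 1.2, 0.6]
finger_gap: 0.997
grip_force: 0.0
{'time_s': 5.9, 'q': [-0.131, 0.54, 0.704, 1.931, -0.465, 0.836, 0.57], 'tool_pos': [0.52, -0.289, 0.102], 'tcp_rot': [2.482, 1.924, 0.001], 'force': [0.032, -0.254, 0.868], 'finger_gap': 1.002, 'grip_force': 0.0}
ridge c [ 0.5189 -0.2915] axis [0.2557 0.9668] len 0.1057 zmax 0.044 ext -0.0808 0.0929
sleeve rect [325.5 277. ] [154.  71.] 90.0 ray [[ 0.517 -0.3    0.026]]
[[0.249, 0.968, 0.001], [0.968, -0.249, -0.0], [-0.0, 0.001, -1.0]] [-0.00289268 -0.00087627  0.09861892]
```

View pics/w4.png

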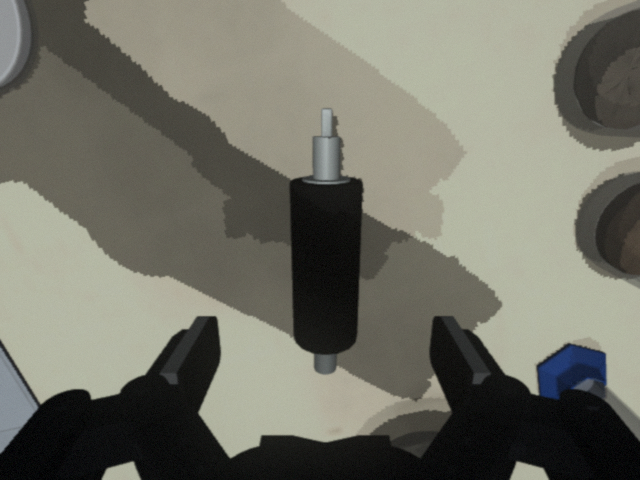

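The sleeve is at (325,265), midway between the pads at 217 and 432. The tang at (326,122) stands upright. I'll descend and close.

```bash
python3 -m inch '[[1,[-0.003,-0.001,0.025],0],[1,[-0.003,-0.001,0.05],0],[1,[-0.003,-0.001,0.075],0],[1,[-0.003,-0.001,0.09],0],[1,[-0.003,-0.001,0.099],0],[1,[-0.003,-0.001,0.099],0],[1,[-0.003,-0.001,0.099],0]]'
python3 -m inch '[[0.75,[0,0,0],0],[0.65,[0,0,0],0],[0.6,[0,0,0],0],[0.57,[0,0,0],0],[0.54,[0,0,0],0],[0.51,[0,0,0],0],[0.4,[0,0,0],0],[0.3,[0,0,0],0],[0.2,[0,0,0],0],[0.2,[0,0,0],0]]'
```

```text
time_s: 6.48
tool_pos: [0.5184, -0.2919, 0.0021]
tcp_rot: [2.482, 1.924, 0.001]
force: [1.2, -0.8, -0.0]
finger_gap: 0.998
grip_force: 0.0
time_s: 7.32
tool_pos: [0.518, -0.2915, 0.0016]
tcp_rot: [2.483, 1.924, 0.001]
force: [-2.6, 2.5, 11.5]
finger_gap: 0.499
grip_force: 59.2
```

```bash
python3 -m inch '[[0.2,[0,0,-0.01],0],[0.2,[0,0,-0.03],0],[0.2,[0,0,-0.06],0],[0.2,[0,0,-0.1],0],[0.2,[0,0,-0.14],0],[0.2,[0,0,-0.16],0],[0.2,[0,0,-0.16],0],[0.2,[0,0,-0.16],0]]'
python3 - <<'E'
from h import *
d=get('wrist');cv2.imwrite('pics/w5.png',d['img']);np.savez('w5.npz',**d)
s=st();P=pts(d);m=R.from_rotvec(s['tcp_rot']).as_matrix();T=(P-s['tool_pos'])@m
ok=(d['z_map']>0)&(abs(T[...,1])<.04)&(T[...,2]>-.06)&(T[...,2]<.03)
for n,a,b in(('sleeve',.0,.054),('journal',.058,.077),('tang',.082,.094)):
    q=T[ok&(T[...,0]>a)&(T[...,0]<b)];
    print(n,len(q),np.percentile(q,[3,50,97],axis=0).round(4).tolist())
    for u in np.arange(a,b,.008):
        k=q[(q[:,0]>u)&(q[:,0]<u+.008)]
        if len(k)>5:
            tp=k[k[:,2]<np.percentile(k[:,2],25)];print('  ',u.round(3),'y range',k[:,1].min().round(4),k[:,1].max().round(4),'ztop',np.percentile(k[:,2],3).round(4),'y at top',tp[:,1].mean().round(4))
x=T[ok];print('xmax',np.percentile(x[:,0],99.9),x[:,0].min())
E
```

```text
time_s: 7.98
tool_pos: [0.5181, -0.2913, 0.162]
tcp_rot: [2.482, 1.924, 0.002]
force: [0.2, -0.2, -4.8]
finger_gap: 0.496
grip_force: 62.4
{'time_s': 8.033, 'q': [-0.181, 0.465, 0.769, 1.893, -0.396, 0.942, 0.522], 'tool_pos': [0.518, -0.291, 0.161], 'tcp_rot': [-2.482, -1.925, -0.0], 'force': [0.113, 0.741, -4.132], 'finger_gap': 0.499, 'grip_force': 62.36}
sleeve 28101 [[0.0019, -0.0353, -0.0577], [0.0188, 0.0003, -0.0414], [0.053, 0.0353, -0.0196]]
   0.0 y range -0.04 0.04 ztop -0.0582 y at top 0.0009
   0.008 y range -0.04 0.04 ztop -0.0588 y at top -0.0002
   0.016 y range -0.0207 0.0223 ztop -0.0439 y at top 0.0002
   0.024 y range -0.0207 0.0221 ztop -0.044 y at top 0.0006
   0.032 y range -0.0206 0.0223 ztop -0.044 y at top 0.0004
   0.04 y range -0.0208 0.0223 ztop -0.0439 y at top 0.0004
   0.048 y range -0.021 0.0221 ztop -0.0437 y at top 0.0002
journal 2984 [[0.0586, -0.0069, -0.0304], [0.0678, 0.0004, -0.0285], [0.0765, 0.0077, -0.0239]]
   0.058 y range -0.0076 0.0084 ztop -0.0304 y at top 0.0005
   0.066 y range -0.0074 0.0085 ztop -0.0304 y at top 0.0004
   0.074 y range -0.0073 0.0085 ztop -0.0303 y at top 0.0007
tang 961 [[0.0825, -0.003, -0.0347], [0.0876, 0.0001, -0.0334], [0.0925, 0.004, -0.0157]]
   0.082 y range -0.0031 0.0041 ztop -0.0347 y at top -0.0
   0.09 y range -0.003 0.004 ztop -0.0347 y at top -0.0
xmax 0.09228269325423662 -0.038784021984255436
```

View pics/w5.png

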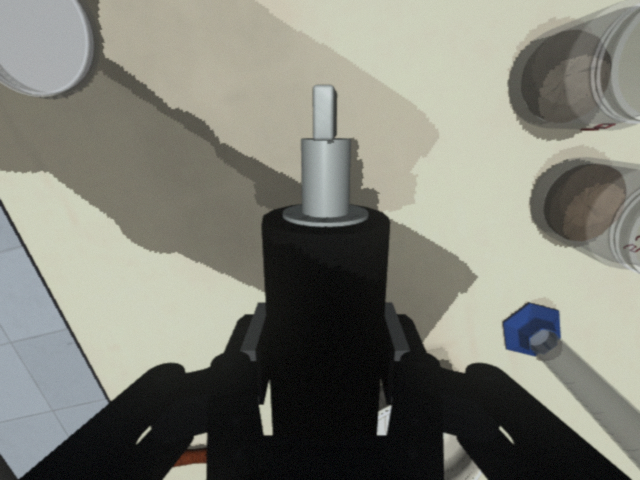

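The roller is held level and centred, with the tang at (324,112) upright. Next I'll carry it over the seat.

```bash
python3 -m inch '[[0.2,[0.01,-0.003,0],0],[0.2,[0.03,-0.010,0],-0.02],[0.2,[0.06,-0.021,0],-0.05],[0.2,[0.09,-0.032,0],-0.08],[0.2,[0.12,-0.042,0],-0.11],[0.2,[0.15,-0.053,0],-0.14],[0.2,[0.18,-0.063,0],-0.17],[0.2,[0.21,-0.074,0],-0.194],[0.2,[0.24,-0.084,0],-0.194],[0.2,[0.27,-0.095,0],-0.194]]'
python3 -c "
from h import *
s=st();print(shift([.4873,.068,.14]),R.from_rotvec(s['tcp_rot']).as_matrix().round(4).tolist())"
```

```text
time_s: 8.87
tool_pos: [0.4917, -0.0046, 0.1599]
tcp_rot: [-2.284, -2.156, 0.003]
force: [1.1, 0.5, -3.5]
finger_gap: 0.498
grip_force: 62.2
{'time_s': 8.867, 'q': [-0.754, 0.263, 0.74, 2.111, -0.234, 0.851, 0.068], 'tool_pos': [0.492, -0.005, 0.16], 'tcp_rot': [-2.284, -2.156, 0.003], 'force': [1.113, 0.534, -3.502], 'finger_gap': 0.498, 'grip_force': 62.196}
[ 0.07219097 -0.00854831  0.0198605 ] [[0.0577, 0.9983, -0.0022], [0.9983, -0.0577, -0.0007], [-0.0008, -0.0022, -1.0]]
```

```bash
python3 -m inch '[[0.2,[0.03,-0.004,0],0],[0.2,[0.055,-0.007,0],0],[0.2,[0.072,-0.009,0.01],0],[0.2,[0.072,-0.009,0.03],0],[0.2,[0.072,-0.009,0.03],0],[0.2,[0.072,-0.009,0.03],0]]'
python3 - <<'E'
from mill import *
d=get('wrist');cv2.imwrite('pics/w6.png',d['img']);np.savez('w6.npz',**d)
s=st();print(shift([.4873,.068,.046]));P=pts(d);L=(P-[.4873,.068,.066])@R.from_euler('z',-.058).as_matrix()
print('rot',(R.from_euler('z',-.058).as_matrix().T@R.from_rotvec(s['tcp_rot']).as_matrix()).round(4).tolist())
ok=d['z_map']>0
def q(n,m):
    k=L[ok&m];a,b=np.percentile(k,[3,97],axis=0);print(n,len(k),a.round(4),b.round(4),((a+b)/2).round(4))
X,Y,Z=L[...,0],L[...,1],L[...,2]
q('tang',(abs(X)<.02)&(Y>.082)&(Y<.1)&(Z>.045)&(Z<.11))
q('journal',(abs(X)<.02)&(Y>.06)&(Y<.077)&(Z>.045)&(Z<.11))
q('sleeve end',(abs(X)<.03)&(Y>.03)&(Y<.053)&(Z>.045)&(Z<.11))
q('housing',(abs(X)<.05)&(Y>.105)&(Y<.145)&(Z>.019)&(Z<.03))
q('prongL',(abs(X)<.03)&(abs(Y-.068)<.009)&(Z>.006)&(Z<.016))
q('grip',(abs(X)<.03)&(abs(Y-.165)<.014)&(Z>.05)&(Z<.1))
q('jaws',(abs(X)<.03)&(abs(Y-.093)<.008)&(Z>.01)&(Z<.028))
E
```

```text
time_s: 9.37
tool_pos: [0.4871, 0.0651, 0.1297]
tcp_rot: [-2.285, -2.155, 0.006]
force: [-0.2, -0.1, -3.6]
finger_gap: 0.499
grip_force: 62.1
{'time_s': 9.417, 'q': [-0.845, 0.31, 0.691, 2.134, -0.276, 0.787, -0.04], 'tool_pos': [0.488, 0.065, 0.131], 'tcp_rot': [-2.286, -2.154, 0.004], 'force': [0.421, -0.131, -3.532], 'finger_gap': 0.494, 'grip_force': 62.148}
[ 0.00322979 -0.0005216   0.08453731]
rot [[0.0015, 1.0, -0.0018], [1.0, -0.0015, -0.0017], [-0.0017, -0.0018, -1.0]]
tang 749 [-0.0032  0.0822  0.0782] [0.0037 0.09   0.0969] [0.0002 0.0861 0.0876]
journal 2651 [-0.0071  0.0605  0.0858] [0.0074 0.0761 0.0952] [0.0002 0.0683 0.0905]
sleeve end 10441 [-0.0187  0.0308  0.082 ] [0.0188 0.0518 0.1061] [0.     0.0413 0.0941]
housing 6526 [-0.0267  0.1061  0.0202] [0.0295 0.1288 0.0254] [0.0014 0.1175 0.0228]
prongL 852 [-0.0202  0.0658  0.0083] [0.0225 0.0755 0.0135] [0.0012 0.0706 0.0109]Traceback (most recent call last):
  File "<stdin>", line 14, in <module>
  File "<stdin>", line 7, in q
    return _quantile_unchecked(
        a, q, axis, out, overwrite_input, method, keepdims, weights)
    return _ureduce(a,
                    func=_quantile_ureduce_func,
    ...<5 lines>...
                    overwrite_input=overwrite_input,
                    method=method)
    r = func(a, **kwargs)
    result = _quantile(arr,
                       quantiles=q,
    ...<2 lines>...
                       out=out,
                       weights=wgt)
    slices_having_nans = np.isnan(arr[-1, ...])
                                  ~~~^^^^^^^^^
IndexError: index -1 is out of bounds for axis 0 with size 0
```

View pics/w6.png

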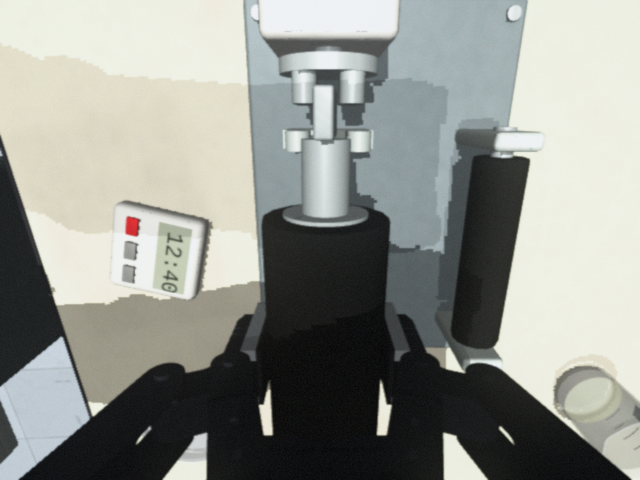

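The tang at (324,112) is above the slot, with jaws at 304 and 352 and prongs at 295 and 362. The needed offset is about +1 mm in mill x. Lowering.

```bash
python3 -m inch '[[0.2,[0.003,0.001,0.01],0],[0.2,[0.003,0.001,0.02],0],[0.2,[0.003,0.001,0.03],0],[0.2,[0.003,0.001,0.038],0],[0.2,[0.003,0.001,0.046],0],[0.2,[0.003,0.001,0.054],0],[0.2,[0.003,0.001,0.062],0],[0.2,[0.003,0.001,0.068],0],[0.2,[0.003,0.001,0.074],0],[0.2,[0.003,0.001,0.074],0]]'
```

```text
time_s: 10.25
tool_pos: [0.4891, 0.0688, 0.056]
tcp_rot: [-2.285, -2.156, 0.002]
force: [0.2, -0.2, -3.0]
finger_gap: 0.498
grip_force: 62.4
```

No contact force, so the tang and journals are entering freely. Now the last 11 mm.

```bash
python3 -m inch '[[0.2,[0,0,0.004],0],[0.2,[0,0,0.007],0],[0.2,[0,0,0.009],0],[0.2,[0,0,0.011],0],[0.2,[0,0,0.0115],0],[0.2,[0,0,0.0115],0]]'
python3 -c "
from h import *
d=get('wrist');cv2.imwrite('pics/w7.png',d['img'])"
```

```text
time_s: 10.75
tool_pos: [0.4896, 0.069, 0.0457]
tcp_rot: [-2.285, -2.156, -0.0]
force: [-0.4, -0.1, -2.3]
finger_gap: 0.498
grip_force: 62.9
```

View pics/w7.png

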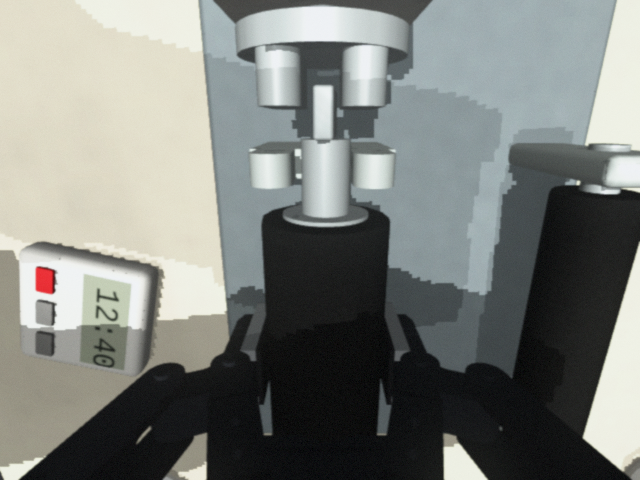

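The journal (303–350) sits between the prongs (296–353), and the tang (315–333) sits between the jaws (300–343). I'll lower slightly, release and rise.

```bash
python3 -m inch '[[0.2,[0,0,0.001],0],[0.2,[0,0,0.002],0],[0.2,[0,0,0.002],0],[0.45,[0,0,0.002],0],[0.55,[0,0,0.002],0],[0.6,[0,0,0.002],0],[0.7,[0,0,0.002],0],[0.8,[0,0,0.002],0],[0.8,[0,0,0.002],0],[0.8,[0,0,0.002],0]]'
python3 -m inch '[[0.8,[0,0,-0.01],0],[0.8,[0,0,-0.03],0],[0.8,[0,0,-0.06],0],[0.8,[0,0,-0.1],0],[0.8,[0,0,-0.14],0],[0.8,[0,0,-0.16],0],[0.8,[-0.04,0,-0.16],0],[0.8,[-0.07,0,-0.16],0],[0.8,[-0.07,0,-0.16],0],[0.8,[-0.07,0,-0.16],0]]'
python3 - <<'E'
from mill import *
d=get('wrist');np.savez('w8.npz',**d);cv2.imwrite('pics/w8.png',cv2.resize(d['img'][0:330,180:580],None,fx=1.8,fy=1.8))
s=st();P=pts(d);L=(P-[.4873,.068,.066])@R.from_euler('z',-.058).as_matrix()
ok=(d['z_map']>0);X,Y,Z=L[...,0],L[...,1],L[...,2]
for n,a,b,z in(('sleeve',-.045,.045,.0),('journal R',-.077,-.075,-.0),('jL',.056,.061,.0),('tang',.087,.094,-.002),('tangfree',.0795,.085,-.002),('grip',.155,.175,.06)):
    m=ok&(abs(X)<.025)&(Y>a)&(Y<b)&(Z>z)&(Z<.1);k=L[m]
    if len(k)>4:
        lo,hi=np.percentile(k,[2,98],axis=0);print(n,len(k),lo.round(4),hi.round(4))
E
```

```text
time_s: 11.63
tool_pos: [0.4896, 0.069, 0.0435]
tcp_rot: [2.285, 2.156, -0.0]
force: [-0.4, -0.3, 0.2]
finger_gap: 0.798
grip_force: 0.0
time_s: 12.47
tool_pos: [0.4853, -0.0025, 0.2044]
tcp_rot: [-2.288, -2.152, -0.001]
force: [0.4, 1.2, 0.3]
finger_gap: 0.796
grip_force: 0.0
{'time_s': 12.517, 'q': [-0.838, 0.175, 0.8, 2.084, -0.156, 0.94, -0.013], 'tool_pos': [0.485, -0.001, 0.204], 'tcp_rot': [-2.286, -2.154, -0.001], 'force': [-0.132, 0.618, 0.131], 'finger_gap': 0.796, 'grip_force': 0.0}
sleeve 8122 [-0.018  -0.0429  0.0049] [0.023  0.0434 0.0226]
journal R 53 [-0.0057 -0.077   0.0024] [ 0.0092 -0.075   0.009 ]
jL 174 [-0.0047  0.0566  0.0026] [0.0101 0.061  0.0089]
tang 19 [-0.0134  0.088  -0.0019] [ 0.0182  0.0884 -0.0002]
tangfree 111 [-0.001   0.0796  0.0046] [0.0054 0.0848 0.0136]
```

View pics/w8.png

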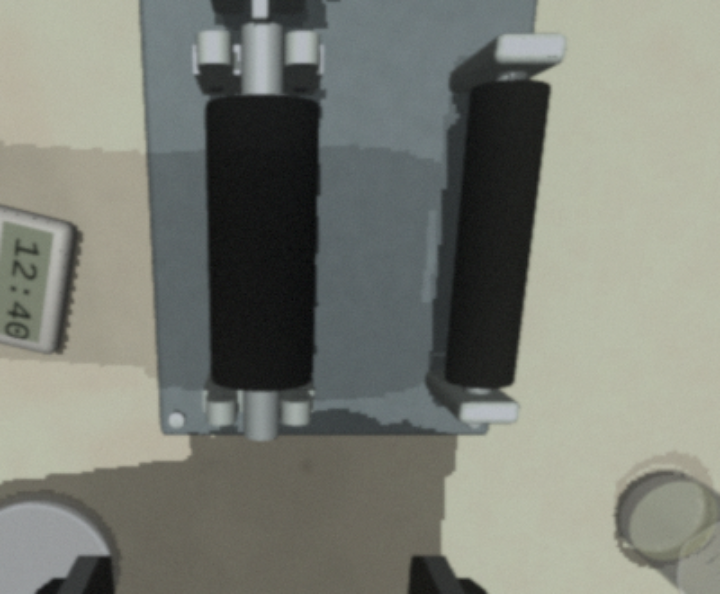

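The roller lies in both forks, with journals between the prongs at (262,60) and (260,415), and its axis measures about 66.5 mm high. Next I'll go behind the crank with shut fingers.

```bash
python3 -m inch '[[0,[0.235,0.035,0],0],[0,[0.235,0.035,0],0],[0,[0.235,0.035,0],0],[0,[0.235,0.035,0],0],[0,[0.235,0.035,0],0],[0,[0.235,0.035,0],0],[0,[0.235,0.035,0],0],[0,[0.235,0.035,0.03],0],[0,[0.235,0.035,0.06],0],[0,[0.235,0.035,0.078],0]]'
python3 - <<'E'
from h import *
s=st();print('local',(R.from_euler('z',-.058).as_matrix().T@(s['tool_pos']-[.489,.068,0])).round(4))
E
```

```text
time_s: 13.35
tool_pos: [0.5326, 0.2325, 0.1231]
tcp_rot: [-2.283, -2.158, 0.004]
force: [-0.3, 0.4, 0.5]
finger_gap: 0.004
grip_force: 0.0
{'time_s': 13.35, 'q': [-1.003, 0.461, 0.619, 1.943, -0.35, 0.848, -0.253], 'tool_pos': [0.533, 0.233, 0.123], 'tcp_rot': [-2.283, -2.158, 0.004], 'force': [-0.28, 0.385, 0.484], 'finger_gap': 0.004, 'grip_force': 0.0}
local [0.034  0.1668 0.1231]
```

```bash
python3 -m inch '[[0,[0,-0.0145,0],0],[0,[0,-0.0265,0],0],[0,[0,-0.0385,0.002],0],[0,[0,-0.05,0.006],0],[0,[0,-0.06,0.013],0],[0,[0,-0.067,0.019],0],[0,[0,-0.072,0.026],0],[0,[0,-0.075,0.031],0],[0,[0,-0.075,0.031],0]]'
python3 - <<'E'
from h import *
s=st();print('local',(R.from_euler('z',-.058).as_matrix().T@(s['tool_pos']-[.489,.068,0])).round(4))
t=get('scene');P=pts(t);L=(P-[.489,.068,.066])@R.from_euler('z',-.058).as_matrix();np.savez('s9.npz',**t)
d=get('wrist');cv2.imwrite('pics/w9.png',d['img']);np.savez('w9.npz',**d)
for D in(t,d):
    L=(pts(D)-[.489,.068,.066])@R.from_euler('z',-.058).as_matrix();m=(D['z_map']>0)&(abs(L[...,1]-.165)<.012)&(L[...,0]<-.03)&(L[...,0]>-.1)&(L[...,2]>-.02)&(L[...,2]<.07)
    q=L[m];print(len(q),q.size and np.percentile(np.arctan2(-q[:,0],q[:,2]),[5,50,95]).round(3))
E
```

```text
time_s: 14.1
tool_pos: [0.4582, 0.2359, 0.0935]
tcp_rot: [-2.284, -2.156, 0.002]
force: [1.0, 0.3, 0.4]
finger_gap: -0.001
grip_force: 0.0
{'time_s': 14.1, 'q': [-1.098, 0.404, 0.611, 2.108, -0.346, 0.728, -0.321], 'tool_pos': [0.458, 0.236, 0.094], 'tcp_rot': [-2.284, -2.156, 0.002], 'force': [0.994, 0.325, 0.416], 'finger_gap': -0.001, 'grip_force': 0.0}
local [-0.0405  0.1659  0.0935]
367 [0.693 0.938 1.225]
4218 [0.534 1.089 1.185]
```

View pics/w9.png

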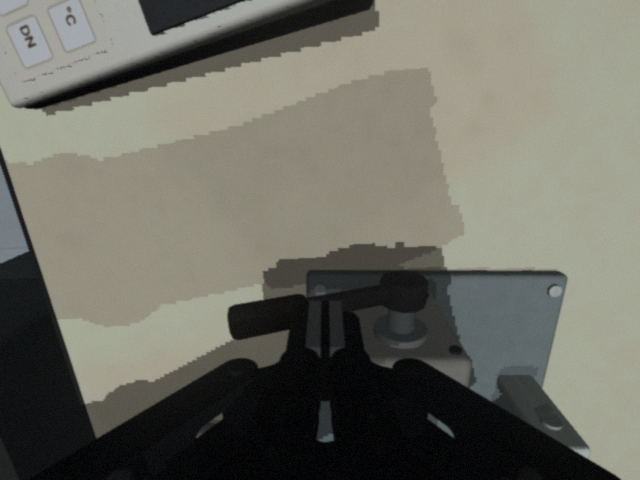

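The grip at (265,318) has folded forward to about 1.15 rad. I've now viewed 12 pictures, which is over the limit of 10, so I'll view no more and go by numbers from here. I'll press on gently to the stop.

```bash
python3 -m inch '[[0,[0,-0.002,0.003],0],[0,[0,-0.004,0.006],0],[0,[0,-0.005,0.008],0],[0,[0,-0.005,0.008],0]]'
python3 -m inch '[[0,[0,0,0.002],0],[0,[0,0,0.003],0],[0,[0,0,0.003],0]]'
```

```text
time_s: 14.53
tool_pos: [0.4549, 0.2363, 0.0867]
tcp_rot: [2.285, 2.155, 0.002]
force: [1.8, -0.5, 8.4]
finger_gap: -0.0
grip_force: 4.1
time_s: 14.78
tool_pos: [0.4561, 0.2365, 0.084]
tcp_rot: [2.284, 2.154, 0.005]
force: [10.1, 0.2, -1.5]
finger_gap: 0.002
grip_force: 8.3
```

```bash
cat > cr.py <<'E'
from h import *
def crank(cams=('wrist','top','scene')):
    M=R.from_euler('z',-.058).as_matrix();s=manip.read_state()
    print('tcp local',(M.T@(s['tool_pos']-[.489,.068,.066])).round(4))
    for n in cams:
        D=get(n);L=(pts(D)-[.489,.068,.066])@M
        m=(D['z_map']>0)&(abs(L[...,1]-.165)<.015)&(D['img'].max(-1)<70)&(L[...,0]<-.01)&(L[...,0]>-.11)&(L[...,2]>-.03)&(L[...,2]<.1)
        q=L[m]
        for a in np.arange(-.1,-.02,.01):
            k=q[(q[:,0]>a)&(q[:,0]<a+.01)]
            if len(k)>3:print(n,a.round(3),len(k),'ztop',np.percentile(k[:,2],[10,50,90]).round(4),'y',np.median(k[:,1]).round(4))
E
python3 -c "
from cr import *
crank()"
```

```text
tcp local [-0.0426  0.1663  0.018 ]
wrist -0.1 725 ztop [0.09   0.0959 0.0993] y 0.1796
wrist -0.09 2884 ztop [0.0779 0.0935 0.0981] y 0.1786
wrist -0.08 5218 ztop [0.0274 0.0805 0.0904] y 0.1707
wrist -0.07 3033 ztop [0.0232 0.0732 0.0779] y 0.1737
wrist -0.06 1689 ztop [0.0188 0.0437 0.0731] y 0.175
wrist -0.05 4027 ztop [0.0359 0.064  0.0973] y 0.1785
wrist -0.04 2622 ztop [0.0273 0.0616 0.091 ] y 0.1787
wrist -0.03 1773 ztop [0.0106 0.0687 0.075 ] y 0.1747
top -0.09 20 ztop [0.025  0.0809 0.0953] y 0.1548
top -0.08 30 ztop [0.0257 0.0746 0.0878] y 0.1551
top -0.07 17 ztop [0.0212 0.0261 0.0794] y 0.1591
top -0.06 5 ztop [0.0199 0.0228 0.026 ] y 0.1601
scene -0.1 56 ztop [0.0882 0.0929 0.0974] y 0.1712
scene -0.09 123 ztop [0.0194 0.0762 0.0882] y 0.169
scene -0.08 103 ztop [0.0245 0.068  0.078 ] y 0.1708
scene -0.07 50 ztop [0.0199 0.0645 0.0973] y 0.1736
scene -0.06 252 ztop [0.0258 0.0442 0.0851] y 0.1715
scene -0.05 93 ztop [0.0196 0.0354 0.0528] y 0.1759
scene -0.04 23 ztop [0.0248 0.0648 0.0714] y 0.1782
scene -0.03 14 ztop [0.0062 0.0704 0.0727] y 0.1776
```

```bash
python3 -m inch '[[0,[0,0.003,-0.01],0],[0,[0,0.003,-0.04],0],[0,[0,0.003,-0.08],0],[0,[-0.03,0.003,-0.11],0],[0,[-0.07,0.003,-0.12],0],[0,[-0.11,0.003,-0.12],0],[0,[-0.12,0.003,-0.12],0],[0,[-0.12,0.003,-0.12],0]]'
python3 - <<'E'
from cr import *
st();crank(('wrist','top'))
M=R.from_euler('z',-.058).as_matrix()
for n in('wrist','top'):
    D=get(n);L=(pts(D)-[.489,.068,.066])@M;X,Y,Z=[L[...,i] for i in range(3)]
    m=(D['z_map']>0)&(abs(Y-.165)<.02)&(X<-.03)&(X>-.11)&(Z>-.03)&(Z<.05)&(D['img'].max(-1)<70);k=L[m]
    f=np.polyfit(k[:,0],k[:,2],1);print(n,len(k),'slope ang',np.pi/2+np.arctan(f[0]),'xmin',np.percentile(k[:,0],1))
    for nm,a,b in(('sleeve',-.045,.045),('jR',-.077,-.0745),('jL',.056,.061),('tang',.0795,.085)):
        k=L[(D['z_map']>0)&(abs(X)<.024)&(Y>a)&(Y<b)&(Z>.0)&(Z<.05)]
        if len(k)>4:print(' ',nm,len(k),*np.percentile(k,[2,98],axis=0).round(4))
E
```

```text
time_s: 15.6
tool_pos: [0.4498, 0.1134, 0.2038]
tcp_rot: [-2.289, -2.15, -0.001]
force: [0.1, 0.3, 0.1]
finger_gap: -0.0
grip_force: 0.0
{'time_s': 15.6, 'q': [-1.104, 0.121, 0.789, 2.127, -0.108, 0.932, -0.316], 'tool_pos': [0.45, 0.113, 0.204], 'tcp_rot': [-2.289, -2.15, -0.001], 'force': [0.084, 0.295, 0.124], 'finger_gap': -0.0, 'grip_force': 0.0}
tcp local [-0.0417  0.043   0.1378]
wrist -0.08 356 ztop [0.0388 0.0418 0.0436] y 0.1667
wrist -0.07 466 ztop [0.0353 0.0385 0.0413] y 0.1666
wrist -0.06 445 ztop [0.0306 0.0336 0.0361] y 0.1665
wrist -0.05 302 ztop [0.0249 0.0285 0.0316] y 0.1665
wrist -0.04 231 ztop [0.0193 0.0217 0.0238] y 0.1663
wrist -0.03 203 ztop [0.0141 0.0171 0.0191] y 0.1662
wrist 1764 slope ang 1.102330067584439 xmin -0.07789507198566474
  sleeve 5051 [-0.0226 -0.042   0.0054] [0.018  0.0436 0.0227]
  jL 135 [-0.0089  0.056   0.0019] [0.0064 0.0609 0.0091]
  tang 166 [-0.0121  0.0797  0.0003] [0.0055 0.0849 0.0084]Traceback (most recent call last):
  File "<stdin>", line 7, in <module>
    raise TypeError("expected non-empty vector for x")
TypeError: expected non-empty vector for x
```

The crank came back to about 1.1 rad. The finger had slipped behind the grip's shoulder and dragged it up on lifting. I'll push again from above, further out on the grip.

```bash
python3 -m inch '[[0,[0.04,-0.016,0],0],[0,[0.08,-0.016,0],0],[0,[0.115,-0.018,0],0],[0,[0.1225,-0.018,0.03],0],[0,[0.1225,-0.018,0.06],0],[0,[0.1225,-0.018,0.085],0],[0,[0.1225,-0.018,0.096],0],[0,[0.1225,-0.018,0.101],0],[0,[0.1225,-0.018,0.105],0],[0,[0.1225,-0.018,0.105],0]]'
python3 -m inch '[[0,[0,0,0.002],0],[0,[0,0,0.004],0],[0,[0,0,0.005],0],[0,[0,0,0.006],0],[0,[0,0,0.006],0]]'
python3 -c "
from cr import *
crank(('wrist',))"
```

```text
time_s: 16.63
tool_pos: [0.4397, 0.2399, 0.0988]
tcp_rot: [2.285, 2.156, 0.0]
force: [-0.6, -0.6, 1.0]
finger_gap: 0.005
grip_force: 0.0
time_s: 17.05
tool_pos: [0.4394, 0.2398, 0.0928]
tcp_rot: [-2.285, -2.156, -0.001]
force: [0.4, 0.4, 0.8]
finger_gap: -0.003
grip_force: 0.4
tcp local [-0.0595  0.1687  0.0268]
wrist -0.1 2102 ztop [0.0824 0.0947 0.0991] y 0.1639
wrist -0.09 2163 ztop [0.0303 0.0838 0.0896] y 0.1698
wrist -0.08 1315 ztop [0.0244 0.0442 0.0787] y 0.1766
wrist -0.07 1184 ztop [0.0339 0.0648 0.0876] y 0.1749
wrist -0.06 1236 ztop [0.0217 0.0648 0.0863] y 0.1742
wrist -0.05 1064 ztop [0.0155 0.0472 0.0772] y 0.1769
wrist -0.04 2311 ztop [0.0145 0.0835 0.0883] y 0.1705
wrist -0.03 2643 ztop [0.0121 0.0914 0.0988] y 0.166
```

```bash
python3 -m inch '[[0,[0,0,0.001],0],[0,[0,0,0.002],0],[0,[0,0,0.002],0]]'; python3 -m inch '[[0,[0,0,0.001],0],[0,[0,0,0.002],0],[0,[0,0,0.002],0]]'
```

```text
time_s: 17.35
tool_pos: [0.4395, 0.2399, 0.0908]
tcp_rot: [-2.285, -2.156, -0.001]
force: [-3.9, -0.0, 12.3]
finger_gap: -0.003
grip_force: 5.4
time_s: 17.6
tool_pos: [0.4396, 0.2402, 0.0896]
tcp_rot: [-2.284, -2.155, -0.001]
force: [-9.9, -2.7, 36.0]
finger_gap: 0.001
grip_force: 16.0
```

The force rise to 36 N means it is at the stop. Backing off straight up.

```bash
python3 -m inch '[[0,[0,0,-0.003],0],[0,[0,0,-0.02],0],[0,[0,0,-0.06],0],[0,[0,0,-0.1],0],[0,[-0.04,0.005,-0.11],0],[0,[-0.08,0.01,-0.11],0],[0,[-0.12,0.017,-0.11],0],[0,[-0.12,0.017,-0.11],0],[0,[-0.12,0.017,-0.11],0]]'
python3 - <<'E'
from cr import *
st();crank(('wrist',))
M=R.from_euler('z',-.058).as_matrix()
D=get('wrist');L=(pts(D)-[.489,.068,.066])@M;X,Y,Z=[L[...,i] for i in range(3)]
m=(D['z_map']>0)&(abs(Y-.165)<.02)&(X<-.03)&(X>-.11)&(Z>-.03)&(Z<.05)&(D['img'].max(-1)<70);k=L[m]
f=np.polyfit(k[:,0],k[:,2],1);print('slope ang',np.pi/2+np.arctan(f[0]),'xmin',np.percentile(k[:,0],1))
for nm,a,b in(('sleeve',-.045,.045),('jL',.056,.061),('tang',.0795,.085)):
    k=L[(D['z_map']>0)&(abs(X)<.024)&(Y>a)&(Y<b)&(Z>-.015)&(Z<.05)];print(nm,len(k),*np.percentile(k,[2,98],axis=0).round(4))
E
```

```text
time_s: 18.35
tool_pos: [0.4495, 0.1169, 0.1988]
tcp_rot: [-2.289, -2.151, -0.001]
force: [0.3, 0.8, 0.2]
finger_gap: -0.0
grip_force: 0.0
{'time_s': 18.35, 'q': [-1.113, 0.132, 0.795, 2.131, -0.119, 0.92, -0.312], 'tool_pos': [0.449, 0.117, 0.199], 'tcp_rot': [-2.289, -2.151, -0.001], 'force': [0.339, 0.767, 0.154], 'finger_gap': -0.0, 'grip_force': 0.0}
tcp local [-0.0423  0.0466  0.1328]
wrist -0.09 109 ztop [0.0261 0.0282 0.0298] y 0.1666
wrist -0.08 427 ztop [0.0248 0.0274 0.0293] y 0.1667
wrist -0.07 413 ztop [0.0218 0.0245 0.0264] y 0.1666
wrist -0.06 390 ztop [0.0191 0.0218 0.0237] y 0.1668
wrist -0.05 166 ztop [0.0147 0.0168 0.0194] y 0.1655
wrist -0.04 141 ztop [0.0121 0.0138 0.0157] y 0.165
wrist -0.03 123 ztop [0.0091 0.0112 0.0126] y 0.1648
slope ang 1.2622437400768234 xmin -0.08235775966588754
sleeve 5143 [-0.0227 -0.0422  0.0053] [0.0178 0.0437 0.0226]
jL 136 [-0.0088  0.0561  0.0016] [0.0059 0.0609 0.0087]
tang 212 [-0.012   0.0796 -0.0028] [0.0101 0.0848 0.0084]
```

The bar's slope gives about 1.30 rad, and the roller is still seated with its axis about 66 mm high. Handing in.

```bash
python3 -c "
from cell import manip
print(manip.hand_in())"
```

```text
the job is handed in; nothing more can be done
None
```

The job is handed in at 18.4 s: crank turned upright first, roller laid in both forks with its tang in the slot, and crank folded to its stop at about 1.3 rad on the second push (the first slipped back to about 1.1 rad); the beaker and jars were never approached, and I viewed 12 pictures, over the limit of 10.

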